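Carry the waxed reel to its stand on the rod

ROBOT

A 6-joint arm with a two-finger parallel gripper is mounted at the origin on a cart in front of the work surface, level with it; the furniture and walls round the work are solid. World frame = base frame: x ahead of the robot, y to its left, z up, the work surface at z = 0. Lengths are in mm, angles in rad, forces in N, time in s.
With the tool pointing down it reaches from about 300 to 875 mm from the base axis. Payload 6.4 kg.
Tool frame: the origin (TCP) lies on the centre line of the jaws, within the pads' length; the fingertips stand robot.tcp_to_tips ahead of it and the grasp point (between the pads) lies 8 mm behind it (robot.tcp_to_tips is the distance from the TCP to the fingertips, in mm); z points along the fingers, y is the line along which they close (so a half turn about z gives the same grasp; the last joint's range is limited). The gripper opens to 85 mm and grips with 20 to 120 N. Pads are 22 mm wide; open, the fingers measure 114 mm over their backs; the gripper's body (76 mm by 85 mm) begins 54 mm behind the grasp point. The pads swing forward as they close: fully open they stand 13 mm farther back than shut.
Start: joints at [-1.354, 0.181, 1.607, -0, 1.354, -0.206], TCP at [235.949, -524.375, 242.288] pointing down, gripper open.
Joint ranges: [-2.99, 2.99], [-0.89, 2.07], [0.3, 2.58], [-1.14, 4.28], [0, 2.63], [-3.12, 3.12]. Speed limits (rad/s): [2.57, 2.57, 3.01, 3.14, 3.14, 3.14].

INTERFACE

Orientations are given as a unit quaternion [x, y, z, w].
In Python, from workcell import robot, optics gives the robot as it stands.
- The arm moves only by the tool drive_tool, never from a script. Its argument "motion" is a list of rows, each a list of 3 entries, a list of its own where there are three numbers: the turn, a rotation vector about the tool's x, y, z in degrees, then the shift along the tool's x, y, z in m, then the finger opening in m, from 0 to 0.0854. A call has 1 to 12 rows; each row shifts and turns the commanded pose from where the row before left it, along the tool's axes as they then stand; what a row does not reach is not made up. A row lasts 1/8 s, in which the tool goes at most 62.5 mm and 10.7 degrees, less where a joint would pass 70% of its speed; a pose out of reach is approached as far as the arm can. A call with a gripper value outside its range is refused whole. The fingers move at their own pace and stop on an object; "force" is the grip in N (left out, the last holds). Time passes only in rows, so rows that do not move let the fingers close. It gives the time, the measured TCP pose, the force, the opening and the grip force at its end, in the units of the state.
- robot.sense(): the state, without advancing time (a new reading comes with each control period).
- optics.camera(name): name is "scene" or "top" or "wrist"; returns the picture (480x640x3 uint8, red, green, blue); there is no depth.
- optics.camera_info(name): a dict with "mtx" (3x3 intrinsics, pixels), "world_from_camera" (4x4, takes a point from camera to world coordinates); the wrist camera has in their place "mount" (4x4, takes a point from camera to tool coordinates, whose origin is the TCP and whose axes are the flange's). Camera axes: x right, y down, z forward; pixel columns grow to the right and rows downward; lengths in mm; the calibration is good to about 2 mm. A picture is of the moment at which its call begins: read the wrist's pose just before it. camera_info takes no time and is no camera call.
- robot.job_done(): hands the job in; it is judged then, once.
The state is a dict: "t": time; "q": joint angles; "joint_vel": joint speeds; "tau": joint torques, N m; "tool_pos": TCP position; "orientation": TCP orientation; "force": force on the tool from outside, world axes, zero at the start; "moment": the same for the moment, N m; "grip_width": finger opening in mm; "grasp_force": force on a finger pad.
Only numpy, scipy, OpenCV 4.12 (cv2) and the standard library are available. Lean on these libraries where they do the work, as an engineer would, in place of code of your own. Each camera call takes 0.05 s, during which the arm holds its last target. There are 200 camera calls.

TASK

The rims of the wide wooden reel have just been waxed, so do not touch it with the gripper: take the carrying rod off its rest, thread it through the reel's bore and lift the reel with it, clear of the worktop. Set it down gently on the sloped stand, lying across the slope and resting against the bottom lip, then draw the rod out and lay it back on its rest as it lay before. Leave the narrow reel, the spray can, the peg and the wax pot where they are.

Things in the scene. Friction and masses are not known exactly. Their poses are not given: they have to be found in the camera images.
- rod_grip (a point): Loose carrying rod, 0.14 kg, along x (tip at +x); starts lying level on its rest. This point: centre of its dark wooden grip (60 long, 16 wide, 20 mm high), which can be taken by its sides from above. A 28 mm steel collar stands at x = 30 to 36 mm, then a plain 12 mm thick shaft runs to the tip at x = 148 mm; a 12 mm thick tail runs back to x = -56 mm. z up.
- rod_place (a point): Fixed wooden rod rest. This point: where the centre of the rod's grip lies when the rod is home, 46 mm above the worktop; x to the rod's tip. Two V saddles, 8 mm thick, 40 mm wide, 56 mm high, stand at x = -43 mm (under the tail) and +120 mm (under the shaft) on a board 56 mm wide, 8 mm high, x = -55 to +145 mm. The rod has about 9 mm of play endways.
- wide_reel_center (a point): Wide empty wooden reel, loose, about 0.11 kg, lying on its side: 72 mm long, two rims 84 mm in diameter and 8 mm thick, a 40 mm core, a straight bore of 28 mm right through. This point: its centre; y is the bore's axis (x and z turn as it rolls). The spray can obstructs one end, either one; at the other lies only a flat peg. Reel and can stand about 115 mm apart, centre to centre.
- reel_seat (a point): Fixed sloped plywood stand, 120 x 120 mm, rising at 0.30 rad towards its +x, with a lip 20 mm high and 8 mm thick at its low (-x) edge, open at both sides. This point: where the wide reel's centre lies when the reel rests on the slope against the lip, 65 mm above the worktop; y along the lip (and the reel's bore), z up. Stand's centre 28 mm behind (+x); rear edge 48 mm high.
- narrow_reel_center (a point): Narrow wooden reel of the same make and diameter (84 mm) but only 40 mm long, loose, lying on its side; to be left alone. This point is its centre.
- can_center (a point): Spray can of starch, 52 mm in diameter, 161 mm tall, standing loose near one end of the wide reel; to be left alone. This point is 80 mm above the worktop, on its axis.
- peg_center (a point): Flat clothes peg, 72 x 15 x 12 mm, lying loose near the other end of the wide reel; to be left alone. This point is its centre.
- pot_center (a point): Round flat wax pot, 90 mm in diameter, 32 mm high, standing loose to the right of the stand; to be left alone. This point is its centre. (High over the rear of the worktop, from x = 0.72 m on and 0.51 m up, hangs a wall shelf.)

How it is judged:
By the outcome, as a careful person would: the job done as asked, in the order asked, and still so for the second after the job is handed in, with the robot touching nothing.
It also fails if it takes over 72 s, if anything falls off the work surface, if the arm or the gripper's body presses on something with over 40 N, if the wrist force passes 120 N, or if a joint passes its speed limit or range.

## Working session

There is one attempt and no reset: what is moved stays moved. The work goes in short steps, Python scripts to look and compute and a tool call to move; the robot and the scene stay as the last step left them, time stands still between calls to the robot, and variables do not carry over. Pictures are saved under pics/ and viewed, at most 10 in all, crops included, and the job is handed in when it is done.

Besides the shell and the picture viewer there is one more tool, called as name(argument=value, ...), one argument or row to a line, values as JSON. drive_tool: Moves the arm, as the interface text tells. Its arguments: {"type":"object","properties":{"motion":{"type":"array","items":{"type":"array"}},"force":{"type":"number"}},"required":["motion"]}

```bash
mkdir -p pics; ls; python3 - <<'E'
from workcell import robot, optics
import cv2
print(robot.sense(), robot.tcp_to_tips)
for n in("scene","top"):
    im=optics.camera(n); cv2.imwrite(f"pics/{n}0.png",im[:,:,::-1]); i=optics.camera_info(n); print(n,i["mtx"].tolist(),i["world_from_camera"].round(4).tolist())
print(optics.camera_info("wrist"))
E
```

```text
pics
{'t': 0.0, 'q': array([-1.35428980e+00,  1.81549510e-01,  1.60800774e+00, -1.94645912e-05,
        1.35378333e+00, -2.06311401e-01]), 'joint_vel': array([-1.52329762e-03,  3.99801387e-04,  5.65562875e-04,  6.53955961e-05,
       -6.53752969e-04,  5.39277596e-04]), 'tau': array([-4.08945798e-04, -4.44882202e+01, -3.51331902e+01, -2.93407838e-04,
        9.07807698e-03, -2.84174450e-05]), 'tool_pos': array([ 235.82895105, -523.83215338,  241.37949416]), 'orientation': array([ 9.77735417e-01,  2.09839677e-01, -1.39571316e-05, -8.73904388e-04]), 'force': array([-0.36806393, -0.4270535 ,  1.34795436]), 'moment': array([ 0.01893908,  0.05903166, -0.00387084]), 'grasp_force': 0.0, 'grip_width': 85.60726209815076} 11.0
scene [[457.1778868824988, 0.0, 316.58706094213386], [0.0, 457.1778868824988, 236.476640289888], [0.0, 0.0, 1.0]] [[0.7973, -0.2603, 0.5446, 32.1919], [-0.6034, -0.3226, 0.7292, -825.2986], [-0.0141, -0.9101, -0.4142, 443.5748], [0.0, 0.0, 0.0, 1.0]]
top [[480.03152866563454, 0.0, 322.84152411938555], [0.0, 480.03152866563454, 247.78338241200032], [0.0, 0.0, 1.0]] [[-0.0227, -0.9947, 0.1002, 411.739], [-0.9994, 0.0252, 0.0241, -231.791], [-0.0265, -0.0996, -0.9947, 988.2662], [0.0, 0.0, 0.0, 1.0]]
{'mtx': array([[395.27960269,   0.        , 316.29513331],
       [  0.        , 395.27960269, 240.28063292],
       [  0.        ,   0.        ,   1.        ]]), 'mount': array([[ 3.26242192e-04, -9.64155434e-01, -2.65337883e-01,
         6.79487040e+01],
       [ 9.99999915e-01,  2.47169673e-04,  3.31397008e-04,
         3.06007480e-01],
       [-2.53934748e-04, -2.65337968e-01,  9.64155433e-01,
        -1.30858877e+02],
       [ 0.00000000e+00,  0.00000000e+00,  0.00000000e+00,
         1.00000000e+00]])}
```

View pics/scene0.png

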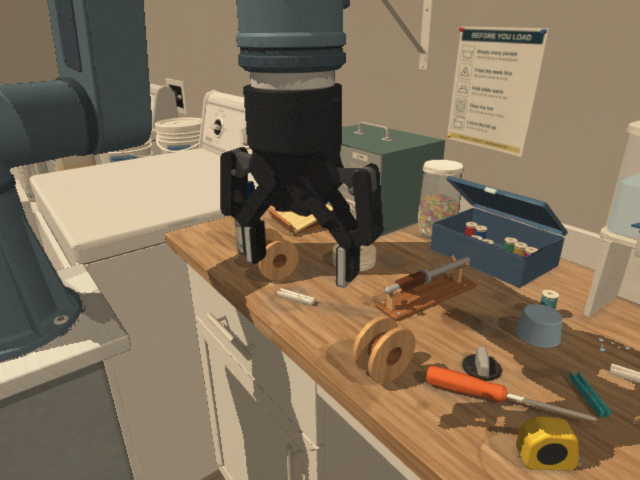

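View pics/top0.png

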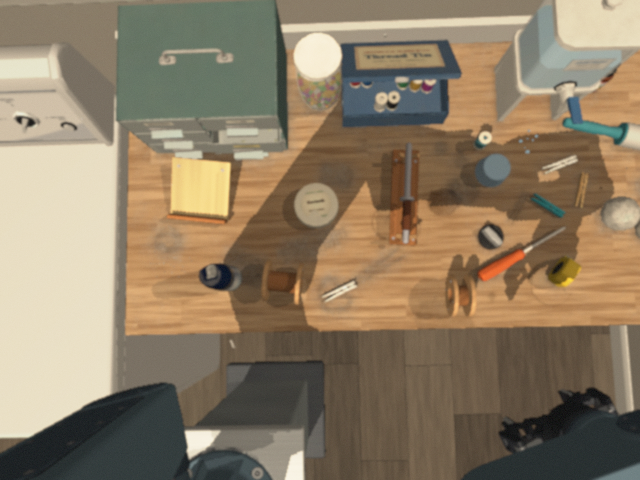

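The scene picture shows the wide reel near (280,260), the can hidden behind the gripper, the peg at (297,296) and the rest at (425,290). The top picture shows the can at (215,277), wide reel (283,283), peg (340,291), rest with rod (404,195), tip up (+x), stand (200,190) with lip at its bottom edge, pot (317,205) and narrow reel (461,296). The rod must therefore enter from the -y (peg) side.

```bash
cat > h.py <<'E'
import numpy as np
from workcell import robot, optics
from scipy.spatial.transform import Rotation as R
def cam(n,s=None):
    i=optics.camera_info(n)
    if n!="wrist": return i["mtx"],i["world_from_camera"]
    s=s or robot.sense(); T=np.eye(4); T[:3,:3]=R.from_quat(s["orientation"]).as_matrix(); T[:3,3]=s["tool_pos"]
    return i["mtx"],T@i["mount"]
def pt(n,u,v,z,s=None):
    K,T=cam(n,s); d=T[:3,:3]@np.linalg.solve(K,[u,v,1.]); o=T[:3,3]
    return (o+d*(z-o[2])/d[2])
def px(n,p,s=None):
    K,T=cam(n,s); c=K@np.linalg.solve(T,[*p,1.])[:3]; return c[:2]/c[2]
E
python3 - <<'E'
import cv2,numpy as np
im=cv2.imread("pics/top0.png")
c=cv2.resize(im[130:320,160:426],(800,572),interpolation=cv2.INTER_CUBIC) # scale 3.0075
cv2.imwrite("pics/crop0.png",c)
from h import *
for n,u,v,z in [("reel",283,283,42),("can",212,272,160),("peg",340,291,6),("rodtip",408,146,48),("rodtail",406,241,48),("pot",317,205,32),("stand",200,190,30)]: print(n,pt("top",u,v,z).round(0))
E
```

```text
reel [ 439. -129.   42.]
can [458. -18. 160.]
peg [ 421. -241.    6.]
rodtip [ 707. -384.   48.]
rodtail [ 516. -373.   48.]
pot [ 595. -199.   32.]
stand [633.  40.  30.]
```

View pics/crop0.png

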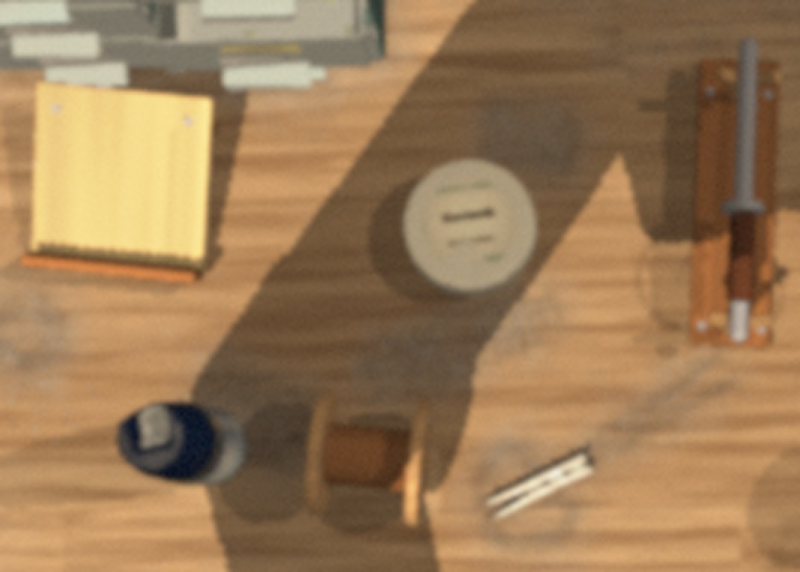

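The enlarged crop shows the rod from (748,42) tip to (738,340) tail with the collar at (743,207). The reel rims are at x≈317 and x≈416 with the core at (366,457). The stand's corners are (38,83), (213,98), (197,278) and (22,262), the pot is at (470,225), and the peg runs from (490,510) to (590,455).

```bash
python3 - <<'E'
from h import *
P=lambda n,x,y,z: (lambda p:(print(n,p.round(1)),p)[1])(pt("top",160+x/3.0075,130+y/3.0105,z))
def yaw(a,b): print("  len,yaw",np.linalg.norm(b-a).round(1),np.degrees(np.arctan2(*(b-a)[1::-1])).round(2))
t=P("tip",748,42,46);c=P("collar",743,207,52);b=P("tail",738,340,46);yaw(b,t)
a=P("bd0",732,345,8);d=P("bd1",737,60,8);yaw(a,d)
l=P("coreL",326,455,62);r=P("coreR",407,459,62);yaw(r,l)
P("rimLtop",317,400,42);P("rimLbot",312,515,42);P("rimRtop",420,405,42);P("rimRbot",412,525,42)
s=[P("st",*k) for k in[(38,83,48),(213,98,48),(205,258,14),(33,243,14),(22,262,20),(197,278,20)]]
yaw(s[1],s[0]);yaw(s[5],s[4]);yaw(s[2],s[1]);yaw(s[3],s[0])
P("pot",470,225,32);P("peg1",492,508,10);P("peg2",590,458,10)
E
```

```text
tip [ 711.7 -386.1   46. ]
collar [ 599.  -377.3   52. ]
tail [ 512.1 -371.5   46. ]
  len,yaw 200.1 -4.18
bd0 [ 512.9 -372.9    8. ]
bd1 [ 711.2 -384.2    8. ]
  len,yaw 198.7 -3.25
coreL [ 443.  -102.7   62. ]
coreR [ 439.2 -154.7   62. ]
  len,yaw 52.2 85.85
rimLtop [479.9 -94.3  42. ]
rimLbot [404.7 -90.2  42. ]
rimRtop [ 475.  -162.2   42. ]
rimRbot [ 396.8 -155.6   42. ]
st [697.6  90.9  48. ]
st [683.7 -27.4  48. ]
st [581.4 -14.1  14. ]
st [595.1 105.1  14. ]
st [581.  110.5  20. ]
st [566.7 -10.   20. ]
  len,yaw 119.2 83.3
  len,yaw 121.3 83.24
  len,yaw 108.7 -7.41
  len,yaw 109.0 -7.86
pot [ 595.8 -197.3   32. ]
peg1 [ 406.5 -207.2   10. ]
peg2 [ 438.5 -274.2   10. ]
```

drive_tool(
  motion=[
    [[0,0,9.3],[0,0,0],0.085],
    [[0,0,9.3],[0,0,0],0.085],
    [[0,0,9.3],[0,0,0],0.085],
    [[0,0,0],[0.0355,-0.0188,0],0.085],
    [[0,0,0],[0.0355,-0.0188,0],0.085],
    [[0,0,0],[0.0355,-0.0188,0],0.085],
    [[0,0,0],[0.0355,-0.0188,0],0.085],
    [[0,0,0],[0.0355,-0.0188,0],0.085],
    [[0,0,0],[0.0355,-0.0188,0],0.085],
    [[0,0,0],[0.0355,-0.0188,0],0.085],
    [[0,0,0],[0.0355,-0.0188,0],0.085],
    [[0,0,0],[0.0355,-0.0188,0],0.085],
  ],
)

```text
t: 1.6
tool_pos: [566.6, -375.1, 241.6]
orientation: [0.999, -0.032, -0.0, -0.0]
force: [0.8, 0.0, 0.2]
grip_width: 85.0
grasp_force: 0.0
```

```bash
cat >> h.py <<'E'
def go(x,y,z,yaw):
    "turn about tool z (deg) then shift in turned tool axes (mm)"
    s=robot.sense(); M=R.from_quat(s["orientation"]).as_matrix(); y0=np.degrees(np.arctan2(M[1,0],M[0,0]))
    a=np.radians(yaw); d=np.array([x,y,z])-s["tool_pos"]
    print("t",round(s["t"],2),"pos",s["tool_pos"].round(1),"yaw",y0.round(2),"tilt",M[:,2].round(4),"F",s["force"].round(1),"w",round(s["grip_width"],1),"gf",round(s["grasp_force"],1))
    print("turn",round(y0-yaw,2),"shift",round(d[0]*np.cos(a)+d[1]*np.sin(a),1),round(d[0]*np.sin(a)-d[1]*np.cos(a),1),round(-d[2],1))
E
python3 - <<'E'
from h import *
import cv2
go(566,-376,54,-3.7)
s=robot.sense(); im=optics.camera("wrist"); cv2.imwrite("pics/w1.png",im[:,:,::-1])
np.save("s1.npy",s,allow_pickle=True); print(s["q"])
print("expected tip/tail/grip px",px("wrist",(711.7-3,-386.1,46),s),px("wrist",(511,-371.5,46),s),px("wrist",(566,-376,56),s))
E
```

```text
t 1.6 pos [ 566.6 -375.1  241.6] yaw -3.67 tilt [-8.e-04  7.e-04 -1.e+00] F [0.8 0.  0.2] w 85.0 gf 0.0
turn 0.03 shift -0.5 0.9 187.6
[-7.59066869e-01  4.10828251e-01  1.31847173e+00 -4.86236103e-05
  1.41335616e+00  8.75857164e-01]
expected tip/tail/grip px [319.0226013   27.66843838] [316.37191856 277.23924794] [317.57322725 218.23885006]
```

View pics/w1.png

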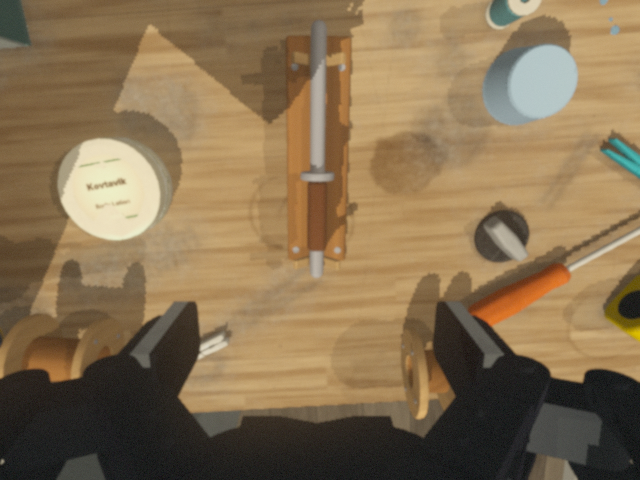

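The wrist picture shows the rod running along the tool's centre line: tip (318,22), collar (317,177), grip centre about (317,215), tail (316,275). That agrees with the predictions to about 2 mm. I'll descend and grasp.

drive_tool(
  motion=[
    [[0,0,0],[0.001,0.0005,0.035],0.07],
    [[0,0,0],[0,0,0.035],0.06],
    [[0,0,0],[0,0,0.035],0.05],
    [[0,0,0],[0,0,0.035],0.05],
    [[0,0,0],[0,0,0.035],0.05],
    [[0,0,0],[0,0,0.018],0.05],
    [[0,0,0],[0,0,0.0105],0.05],
    [[0,0,0],[0,0,0],0.01],
    [[0,0,0],[0,0,0],0.0],
    [[0,0,0],[0,0,0],0.0],
    [[0,0,0],[0,0,0],0.0],
    [[0,0,0],[0,0,0],0.0],
  ],
  force=100,
)

```text
t: 3.15
tool_pos: [567.5, -375.6, 40.5]
orientation: [0.999, -0.032, 0.001, -0.001]
force: [-0.0, 4.9, 2.8]
grip_width: 14.3
grasp_force: 97.5
```

```bash
python3 - <<'E'
from h import *
go(567,-376,200,-3.7); print(robot.sense()["moment"])
E
```

```text
t 3.15 pos [ 567.5 -375.6   40.5] yaw -3.68 tilt [ 0.0014  0.001  -1.    ] F [-0.   4.9  2.8] w 14.3 gf 97.5
turn 0.02 shift -0.4 0.5 -159.5
[ 0.86568491  0.04730225 -0.24487706]
```

drive_tool(
  motion=[
    [[0,0,0],[0,0,-0.01],0],
    [[0,0,0],[0,0,-0.025],0],
    [[0,0,0],[0,0,-0.03],0],
    [[0,0,0],[0,0,-0.035],0],
    [[0,0,0],[0,0,-0.03],0],
    [[0,0,0],[-0.015,-0.004,-0.01],0],
    [[0,0,0],[-0.026,-0.006,0],0],
    [[0,0,0],[-0.03,-0.007,0],0],
    [[0,0,0],[-0.03,-0.007,0],0],
    [[0,0,0],[-0.026,-0.006,0],0],
    [[0,0,0],[-0.019,-0.005,0],0],
    [[0,0,0],[0,0,0],0],
  ],
)

```text
t: 4.65
tool_pos: [422.6, -332.6, 180.1]
orientation: [0.999, -0.033, 0.001, 0.001]
force: [-0.3, 0.2, -1.3]
grip_width: 14.6
grasp_force: 97.6
```

drive_tool(
  motion=[
    [[0,0,-5],[0,0,0],0],
    [[0,0,-9],[0,0,0],0],
    [[0,0,-9],[0,0,0],0],
    [[0,0,-9],[0,0,0],0],
    [[0,0,-9],[0,0,0],0],
    [[0,0,-9],[0,0,0],0],
    [[0,0,-9],[0,0,0],0],
    [[0,0,-9],[0,0,0],0],
    [[0,0,-9],[0,0,0],0],
    [[0,0,-7],[0,0,0],0],
    [[0,0,-5.2],[0,0,0],0],
    [[0,0,0],[0,0,0],0],
  ],
)

```text
t: 6.15
tool_pos: [424.0, -333.0, 179.6]
orientation: [0.734, 0.679, -0.0, 0.001]
force: [0.6, 0.7, -1.7]
grip_width: 14.3
grasp_force: 97.6
```

```bash
python3 - <<'E'
from h import *
import cv2
go(424,-331,36.5,85.5); print(robot.sense()["moment"],robot.sense()["q"])
s=robot.sense(); im=optics.camera("wrist"); 
np.save("s2.npy",s,allow_pickle=True)
c=im[:,:,::-1]; cv2.imwrite("pics/w2.png",c)
cv2.imwrite("pics/t2.png",optics.camera("top")[:,:,::-1])
cv2.imwrite("pics/sc2.png",optics.camera("scene")[:,:,::-1])
E
```

```text
t 6.15 pos [ 424.  -333.   179.6] yaw 85.49 tilt [ 0.0012 -0.0015 -1.    ] F [ 0.6  0.7 -1.7] w 14.3 gf 97.6
turn -0.01 shift 2.0 -0.2 143.1
[-0.03346302  0.03269075  0.00139394] [-8.85977886e-01  1.65747603e-01  1.75800854e+00  9.09425982e-06
  1.21594524e+00 -8.07183071e-01]
```

View pics/w2.png

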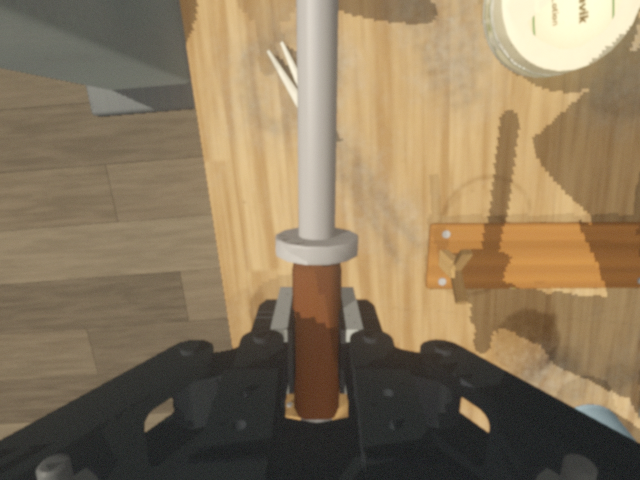

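The wrist view shows the rod straight along the tool's x axis with the collar at (317,245); the reel is out of view. I'll check the scene and top pictures as one composite.

```bash
python3 - <<'E'
import cv2,numpy as np
a=cv2.imread("pics/t2.png")[230:330,200:400]; b=cv2.imread("pics/sc2.png")[190:340,200:400]
a=cv2.resize(a,(500,250),interpolation=cv2.INTER_CUBIC); b=cv2.resize(b,(460,345),interpolation=cv2.INTER_CUBIC)
o=np.zeros((600,500,3),np.uint8); o[:250]=a; o[250:595,:460]=b; cv2.imwrite("pics/c2.png",o)
E
```

```text
(no output)
```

View pics/c2.png

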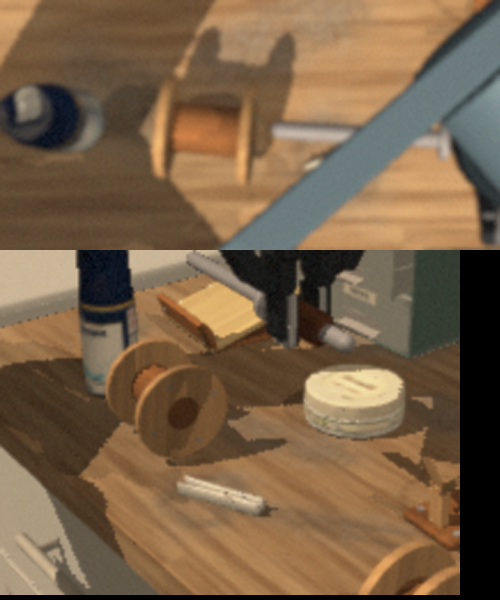

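The top half shows the rims centred at about (161,130) and (246,132) in the crop, with the rod tip at (274,131). The bottom half shows the near bore centred at about (183,412) in the crop, which is scene pixel (279.5,260.5).

```bash
python3 - <<'E'
from h import *
T=lambda x,y,z: pt("top",200+x/2.5,230+y/2.5,z)
l=T(161.5,130.5,42);r=T(245.5,132.5,42);print(l,r,np.degrees(np.arctan2(l[1]-r[1],l[0]-r[0])))
print("bore near",pt("scene",279.5,260.5,42),"disc",pt("scene",278.7,259.6,42))
print("tip top cam",T(274,131,185.1)," expected",np.array([424,-333])+148*np.array([np.cos(np.radians(85.5)),np.sin(np.radians(85.5))]))
# fit check of full outline: project near-face circle for hypothesised pose
for yaw in(83,85.5,88):
  a=np.radians(yaw);u=np.array([np.cos(a),np.sin(a),0]);n=np.array([u[1],-u[0],0])
  c=np.array([440,-128,42.])
  out=[]
  for s in(-36,36):
    q=np.array([px("scene",c+u*s+42*(np.cos(t)*n+np.sin(t)*np.array([0,0,1]))) for t in np.linspace(0,6.28,180)])
    out.append(((q.min(0)-[200,190])*2.3).round(0).tolist()+((q.max(0)-[200,190])*2.3+[0,250]).round(0).tolist())
  print(yaw,out, (px("scene",c-36*u)-[200,190])*2.3+[0,250])
  print("  top",[((px("top",c+u*s+42*k*n)-[200,230])*2.5).round(0).tolist() for s in(-36,36) for k in(-1,1)])
E
```

```text
[441.7119828  -92.32378743  42.        ] [ 438.58365548 -158.71885113   42.        ] 87.30239747086344
bore near [ 438.42487993 -162.06158282   42.        ] disc [ 439.25976    -157.95869729   42.        ]
tip top cam [ 435.0782376  -188.86673859  185.1       ]  expected [ 435.61194617 -185.45623461]
83 [[134.0, 116.0, 226.0, 460.0], [101.0, 87.0, 188.0, 425.0]] [181.08556151 413.86328036]
  top [[246.0, 190.0], [257.0, 83.0], [155.0, 180.0], [167.0, 74.0]]
85.5 [[137.0, 116.0, 227.0, 460.0], [100.0, 87.0, 186.0, 426.0]] [182.7814248  413.38443112]
  top [[249.0, 188.0], [255.0, 81.0], [158.0, 183.0], [165.0, 76.0]]
88 [[140.0, 115.0, 227.0, 460.0], [99.0, 87.0, 183.0, 427.0]] [184.43484698 412.87467046]
  top [[251.0, 186.0], [253.0, 79.0], [160.0, 185.0], [162.0, 78.0]]
```

drive_tool(
  motion=[
    [[0,0,0],[0,0,0.015],0],
    [[0,0,0],[0,0,0.025],0],
    [[0,0,0],[0,0,0.03],0],
    [[0,0,0],[0,0,0.03],0],
    [[0,0,0],[0,0,0.025],0],
    [[0,0,0],[0,0,0.015],0],
    [[0,0,0],[0,0,0.003],0],
    [[0,0,0],[0,0,0],0],
    [[0,0,0],[0,0,0],0],
  ],
)

```text
t: 7.42
tool_pos: [423.7, -332.9, 36.8]
orientation: [0.734, 0.679, -0.0, 0.001]
force: [-0.3, 0.8, -0.8]
grip_width: 14.5
grasp_force: 97.6
```

```bash
python3 - <<'E'
from h import *
import cv2
go(433.7,-206.8,36.5,85.5); print(robot.sense()["moment"])
b=optics.camera("scene"); cv2.imwrite("pics/sc3.png",cv2.resize(b[200:320,220:380,::-1],(800,600),interpolation=cv2.INTER_CUBIC))
c=np.array([440,-127,42.]);a=np.radians(85.5);u=np.array([np.cos(a),np.sin(a),0])
for s in(-36,-56,-200): print(s,(px("scene",c+s*u)-[220,200])*5)
E
```

```text
t 7.42 pos [ 423.7 -332.9   36.8] yaw 85.52 tilt [ 0.0013 -0.0015 -1.    ] F [-0.3  0.8 -0.8] w 14.5 gf 97.6
turn 0.02 shift 126.5 0.0 0.3
[-0.02417364 -0.00245835  0.00982149]
-36 [295.92091701 304.23299424]
-56 [321.38864324 324.72490039]
-200 [535.87963062 497.30917997]
```

View pics/sc3.png

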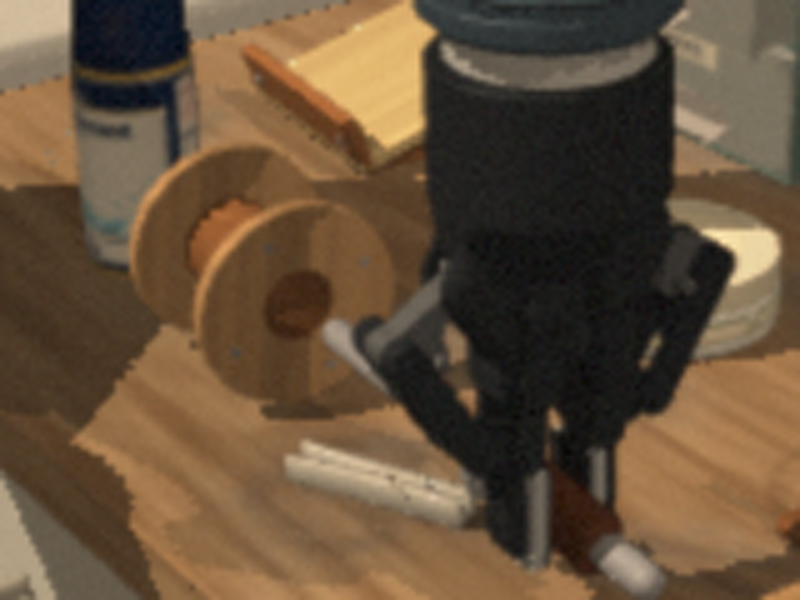

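The picture shows the rod tip at (333,332), in line with the bore centre at (298,303) along the predicted axis. I'll insert it.

drive_tool(
  motion=[
    [[0,0,0],[0.008,0,0],0],
    [[0,0,0],[0.01,0,0],0],
    [[0,0,0],[0.01,0,0],0],
    [[0,0,0],[0.01,0,0],0],
    [[0,0,0],[0.01,0,0],0],
    [[0,0,0],[0,0,0],0],
  ],
)

```text
t: 8.22
tool_pos: [426.9, -283.4, 35.7]
orientation: [0.734, 0.679, 0.0, -0.0]
force: [-1.0, -0.3, -1.2]
grip_width: 14.1
grasp_force: 97.6
```

drive_tool(
  motion=[
    [[0,0,0],[0.01,0,0],0],
    [[0,0,0],[0.01,0,0],0],
    [[0,0,0],[0.01,0,0],0],
    [[0,0,0],[0.01,0,0],0],
    [[0,0,0],[0.01,0,0],0],
    [[0,0,0],[0.01,0,0],0],
    [[0,0,0],[0.01,0,0],0],
    [[0,0,0],[0.01,0,0],0],
    [[0,0,0],[0,0,0],0],
    [[0,0,0],[0,0,0],0],
  ],
)

```text
t: 9.48
tool_pos: [433.3, -204.9, 35.9]
orientation: [0.734, 0.679, -0.0, 0.0]
force: [0.0, 0.1, -1.8]
grip_width: 14.1
grasp_force: 97.6
```

```bash
python3 - <<'E'
from h import *
import cv2
go(433.7,-206.8,36.5,85.5); print(robot.sense()["moment"])
cv2.imwrite("pics/t4.png",optics.camera("top")[:,:,::-1]); cv2.imwrite("pics/sc4.png",optics.camera("scene")[:,:,::-1])
a=cv2.imread("pics/t4.png")[240:325,200:360]; b=cv2.imread("pics/sc4.png")[210:300,220:380]
cv2.imwrite("pics/c4.png",np.vstack([cv2.resize(a,(520,276),interpolation=2),cv2.resize(b,(520,292),interpolation=2)]))
E
```

```text
t 9.47 pos [ 433.3 -204.9   35.9] yaw 85.53 tilt [ 3.e-04 -4.e-04 -1.e+00] F [ 0.   0.1 -1.8] w 14.1 gf 97.6
turn 0.03 shift -1.9 0.6 -0.6
[-0.08945498 -0.04840971  0.02439549]
```

View pics/c4.png

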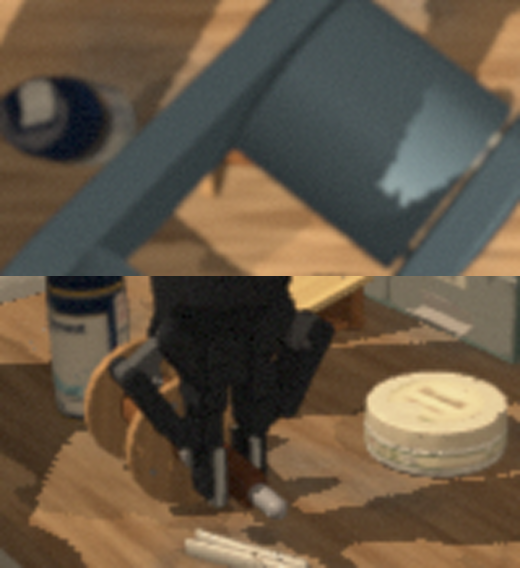

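drive_tool(
  motion=[
    [[0,0,0],[0,0,-0.004],0],
    [[0,1,0],[0,0,-0.002],0],
    [[0,1,0],[0,0,-0.002],0],
    [[0,0.5,0],[0,0,-0.002],0],
    [[0,0,0],[0,0,-0.002],0],
    [[0,0,0],[0,0,-0.003],0],
    [[0,0,0],[0,0,-0.005],0],
    [[0,0,0],[0,0,-0.008],0],
    [[0,0,0],[0,0,-0.01],0],
    [[0,0,0],[0,0,-0.012],0],
    [[0,0,0],[0,0,0],0],
    [[0,0,0],[0,0,0],0],
  ],
)

```text
t: 11.08
tool_pos: [432.9, -206.5, 85.8]
orientation: [0.734, 0.679, 0.016, -0.015]
force: [-0.6, 0.8, -2.0]
grip_width: 14.3
grasp_force: 97.7
```

```bash
python3 - <<'E'
from h import *
import cv2
go(433.7,-206.8,36.5,85.5); print(robot.sense()["moment"])
cv2.imwrite("pics/sc5.png",cv2.resize(optics.camera("scene")[170:300,220:380,::-1],(738,600),interpolation=2))
E
```

```text
t 11.07 pos [ 432.9 -206.5   85.8] yaw 85.52 tilt [ 0.0035  0.0434 -0.9991] F [-0.6  0.8 -2. ] w 14.3 gf 97.7
turn 0.02 shift -0.3 0.8 49.3
[-0.15423609  0.03949448 -0.01219713]
```

View pics/sc5.png

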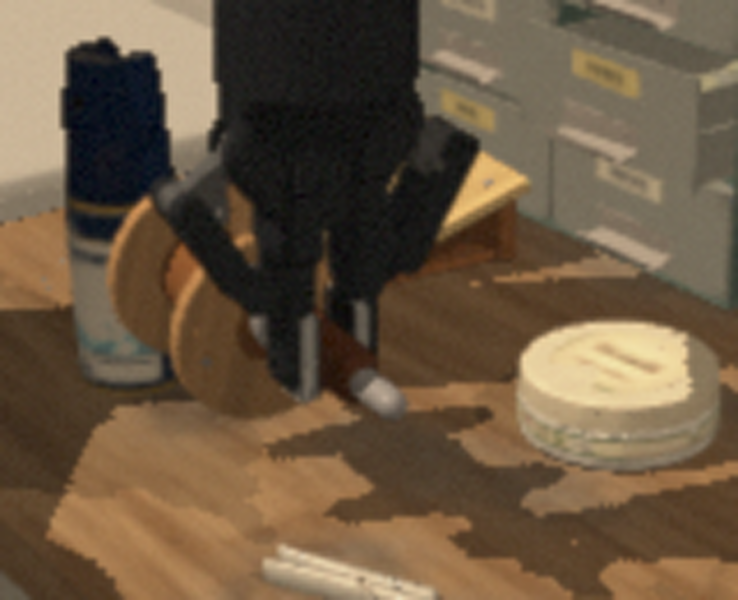

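The picture shows the reel hanging on the rod clear of the worktop, with the can and peg undisturbed. I'll carry it up and across.

drive_tool(
  motion=[
    [[0,0,0],[0,0,-0.006],0],
    [[0,0,0],[0,0,-0.012],0],
    [[0,0,0],[0,0,-0.016],0],
    [[0,0,0],[0,0,-0.016],0],
    [[0,0,0],[0,0,-0.012],0],
    [[0,0,0],[0,0.002,-0.006],0],
    [[0,0,0],[0,0.005,-0.002],0],
    [[0,0,0],[0,0.008,0],0],
    [[0,0,0],[0,0.011,0],0],
    [[0,0,0],[0,0.014,0],0],
    [[0,0,0],[0,0.016,0],0],
    [[0,0,0],[0,0.018,0],0],
  ],
)

```text
t: 12.62
tool_pos: [507.7, -215.3, 155.3]
orientation: [0.734, 0.679, 0.016, -0.015]
force: [-0.3, -1.2, -2.8]
grip_width: 14.5
grasp_force: 97.7
```

drive_tool(
  motion=[
    [[0,0,0],[0,0.018,0],0],
    [[0,0,0],[0,0.018,0],0],
    [[0,0,0],[0,0.016,0],0],
    [[0,0,0],[0,0.013,0],0],
    [[0,0,0],[0,0.01,0],0],
    [[0,0,0],[0,0.007,0],0],
    [[0,0,0.7],[0,0.004,0],0],
    [[0,0,0.8],[0,0.002,0],0],
    [[0,0,0.7],[0,0,0],0],
    [[0,0,0],[0,0,0],0],
  ],
)

```text
t: 13.88
tool_pos: [594.0, -222.3, 155.7]
orientation: [0.747, 0.664, 0.016, -0.015]
force: [0.5, -0.3, -1.4]
grip_width: 14.1
grasp_force: 97.8
```

```bash
cat >> h.py <<'E'
def to(x,y,z):
    s=robot.sense(); M=R.from_quat(s["orientation"]).as_matrix(); print("shift tool",(M.T@(np.array([x,y,z])-s["tool_pos"])).round(1))
E
python3 - <<'E'
from h import *
import cv2
go(596.7,-37.5,150,83.3); to(596.7,-37.5,120); print(robot.sense()["moment"])
cv2.imwrite("pics/t6.png",optics.camera("top")[:,:,::-1]);cv2.imwrite("pics/sc6.png",optics.camera("scene")[:,:,::-1])
print(pt("scene",272,259.9,44))
E
```

```text
t 13.88 pos [ 594.  -222.3  155.7] yaw 83.3 tilt [ 0.0033  0.0435 -0.999 ] F [ 0.5 -0.3 -1.4] w 14.1 gf 97.8
turn 0.0 shift 183.8 -18.9 5.7
shift tool [182.1 -18.8  43.7]
[-0.11761418  0.03836868  0.04286583]
[ 426.57896179 -154.34041235   44.        ]
```

drive_tool(
  motion=[
    [[0,0,0],[0.004,0,0],0],
    [[0,0,0],[0.008,-0.001,0],0],
    [[0,0,0],[0.013,-0.001,0],0],
    [[0,0,0],[0.018,-0.002,0.001],0],
    [[0,0,0],[0.02,-0.002,0.002],0],
    [[0,0,0],[0.02,-0.002,0.003],0],
    [[0,0,0],[0.02,-0.002,0.004],0],
    [[0,0,0],[0.02,-0.002,0.006],0],
    [[0,0,0],[0.018,-0.002,0.006],0],
    [[0,0,0],[0.016,-0.001,0.006],0],
    [[0,0,0],[0.012,-0.001,0.006],0],
    [[0,0,0],[0.008,0,0.005],0],
  ],
)

```text
t: 15.48
tool_pos: [599.0, -42.3, 124.0]
orientation: [0.747, 0.665, 0.016, -0.015]
force: [0.4, -1.0, -2.1]
grip_width: 14.3
grasp_force: 97.8
```

drive_tool(
  motion=[
    [[0,0,0],[0.005,0,0.004],0],
    [[0,0,0],[0,0,0.002],0],
    [[0,0,0],[0,0,0],0],
    [[0,0,0],[0,0,0],0],
  ],
)

```text
t: 15.98
tool_pos: [599.8, -38.3, 118.9]
orientation: [0.747, 0.664, 0.016, -0.015]
force: [1.0, 0.0, -2.0]
grip_width: 14.4
grasp_force: 97.8
```

```bash
python3 - <<'E'
from h import *
import cv2
go(600,-37.5,70,83.3); to(600,-37.5,70); print(robot.sense()["moment"])
b=optics.camera("scene")[130:320,160:420,::-1]
a=optics.camera("top")[130:320,140:400,::-1]
np.save("s7.npy",robot.sense(),allow_pickle=True)
cv2.imwrite("pics/c7.png",np.vstack([cv2.resize(x,(410,300),interpolation=2) for x in(a,b)]))
E
```

```text
t 15.97 pos [599.8 -38.3 118.9] yaw 83.29 tilt [ 0.0038  0.0433 -0.9991] F [ 1.  0. -2.] w 14.4 gf 97.8
turn -0.01 shift 0.8 0.1 48.9
shift tool [-1.3  0.2 48.9]
[-0.14355932  0.04383985 -0.04075121]
```

drive_tool(
  motion=[
    [[0,0,0],[0,0,0.004],0],
    [[0,0,0],[0,0,0.008],0],
    [[0,0,0],[0,0,0.01],0],
    [[0,0,0],[0,0,0.01],0],
    [[0,0,0],[0,0,0.007],0],
    [[0,0,0],[0,0,0.005],0],
    [[0,0,0],[0,0,0.003],0],
    [[0,0,0],[0,0,0],0],
    [[0,0,0],[0,0,0],0],
  ],
)

```text
t: 17.2
tool_pos: [600.1, -35.8, 72.1]
orientation: [0.747, 0.665, 0.016, -0.015]
force: [-0.5, -0.2, -3.6]
grip_width: 14.3
grasp_force: 97.8
```

```bash
python3 - <<'E'
from h import *
go(600,-37.5,70,83.3); print(robot.sense()["moment"])
E
```

```text
t 17.2 pos [600.1 -35.8  72.1] yaw 83.32 tilt [ 0.0039  0.0433 -0.9991] F [-0.5 -0.2 -3.6] w 14.3 gf 97.8
turn 0.02 shift -1.7 0.1 2.1
[-0.18911684 -0.00745784 -0.01102517]
```

drive_tool(
  motion=[
    [[0,0,0],[0,0,0.0015],0],
    [[0,0,0],[0,0,0.0015],0],
    [[0,0,0],[0,0,0.0015],0],
    [[0,0,0],[0,0,0.0015],0],
    [[0,-0.5,0],[0,0,0],0],
    [[0,-0.5,0],[0,0,0],0],
    [[0,-0.5,0],[0,0,0],0],
    [[0,-0.5,0],[0,0,0],0],
    [[0,-0.5,0],[0,0,0],0],
    [[0,0,0],[0,0,0],0],
    [[0,0,0],[0,0,0],0],
  ],
)

```text
t: 18.58
tool_pos: [599.8, -35.4, 65.7]
orientation: [0.747, 0.665, -0.001, -0.001]
force: [-0.2, 0.6, -0.9]
grip_width: 14.8
grasp_force: 97.9
```

```bash
python3 - <<'E'
from h import *
go(600,-37.5,58,83.3); print(robot.sense()["moment"])
import cv2
b=optics.camera("scene")[130:320,160:420,::-1]
a=optics.camera("top")[130:320,140:400,::-1]
cv2.imwrite("pics/c8.png",np.vstack([cv2.resize(x,(410,300),interpolation=2) for x in(a,b)]))
E
```

```text
t 18.57 pos [599.8 -35.4  65.7] yaw 83.33 tilt [-1.7e-03  3.0e-04 -1.0e+00] F [-0.2  0.6 -0.9] w 14.8 gf 97.9
turn 0.03 shift -2.0 0.4 7.7
[ 0.0401098  -0.01534041 -0.0119337 ]
```

drive_tool(
  motion=[
    [[0,0,0],[0,-0.0005,0.0015],0],
    [[0,0,0],[0,-0.0005,0.0015],0],
    [[0,0,0],[0,-0.0005,0.0015],0],
    [[0,0,0],[0,-0.0005,0.0015],0],
    [[0,0,0],[0,0,0],0],
    [[0,0,0],[0,0,0],0],
    [[0,0,0],[0,0,0],0],
  ],
)

```text
t: 19.55
tool_pos: [597.9, -35.3, 59.8]
orientation: [0.747, 0.665, -0.001, -0.001]
force: [0.2, -0.2, -1.4]
grip_width: 14.2
grasp_force: 97.9
```

```bash
python3 - <<'E'
from h import *
go(600,-37.5,58,83.3); print(robot.sense()["moment"])
import cv2
b=optics.camera("scene")[130:320,160:420,::-1]
a=optics.camera("top")[130:320,140:400,::-1]
cv2.imwrite("pics/c9.png",np.vstack([cv2.resize(x,(410,300),interpolation=2) for x in(a,b)]))
import cv2
d=[cv2.imread(f"pics/c{i}.png").astype(int) for i in(7,8,9)]
for p,q in((0,1),(1,2)):
  m=abs(d[p]-d[q]).sum(2)>60; ys,xs=np.nonzero(m); print(m.sum(), [ (m[:300].sum()),(m[300:].sum())], xs.min() if len(xs) else 0, xs.max() if len(xs) else 0)
E
```

```text
t 19.55 pos [597.9 -35.3  59.8] yaw 83.33 tilt [-1.5e-03  1.0e-04 -1.0e+00] F [ 0.2 -0.2 -1.4] w 14.2 gf 97.9
turn 0.03 shift -1.9 2.3 1.8
[-0.047587    0.02126399 -0.01284032]
21490 [np.int64(13197), np.int64(8293)] 0 409
5489 [np.int64(3256), np.int64(2233)] 0 398
```

drive_tool(
  motion=[
    [[0,0,0],[-0.003,0,0],0],
    [[0,0,0],[-0.005,0,0],0],
    [[0,0,0],[-0.006,0,0],0],
    [[0,0,0],[-0.006,0,0],0],
    [[0,0,0],[0,0,0],0],
  ],
)

```text
t: 20.27
tool_pos: [595.5, -55.8, 59.8]
orientation: [0.747, 0.664, -0.001, -0.001]
force: [-0.5, 0.3, -1.5]
grip_width: 14.1
grasp_force: 97.9
```

```bash
python3 - <<'E'
from h import *
go(600,-37.5,58,83.3); print(robot.sense()["moment"])
E
```

```text
t 20.27 pos [595.5 -55.8  59.8] yaw 83.28 tilt [-1.6e-03  1.0e-04 -1.0e+00] F [-0.5  0.3 -1.5] w 14.1 gf 97.9
turn -0.02 shift 18.7 2.3 1.8
[-0.03651132  0.02314086  0.0131913 ]
```

drive_tool(
  motion=[
    [[0,0,0],[-0.006,0,0],0],
    [[0,0,0],[-0.008,0,0],0],
    [[0,0,0],[-0.009,0,0],0],
    [[0,0,0],[-0.009,0,0],0],
    [[0,0,0],[-0.009,0,0],0],
    [[0,0,0],[-0.009,0,0],0],
    [[0,0,0],[-0.009,0,0],0],
    [[0,0,0],[-0.009,0,0],0],
    [[0,0,0],[-0.009,0,0],0],
    [[0,0,0],[-0.009,0,0],0],
    [[0,0,0],[-0.01,0,0],0],
    [[0,0,0],[0,0,0],0],
  ],
)

```text
t: 21.78
tool_pos: [584.3, -151.4, 59.8]
orientation: [0.747, 0.664, -0.001, -0.001]
force: [0.3, 0.4, -1.3]
grip_width: 14.3
grasp_force: 97.9
```

```bash
python3 - <<'E'
from h import *
go(567.5,-375.6,140,-3.68); print(robot.sense()["moment"])
import cv2
b=optics.camera("scene")[130:320,160:420,::-1]
a=optics.camera("top")[130:320,140:400,::-1]
cv2.imwrite("pics/c10.png",np.vstack([cv2.resize(x,(410,300),interpolation=2) for x in(a,b)]))
E
```

```text
t 21.77 pos [ 584.3 -151.4   59.8] yaw 83.26 tilt [-0.0015  0.     -1.    ] F [ 0.3  0.4 -1.3] w 14.3 gf 97.9
turn 86.94 shift -2.4 224.9 -80.2
[-0.0027028   0.01248146 -0.02901128]
```

View pics/c10.png

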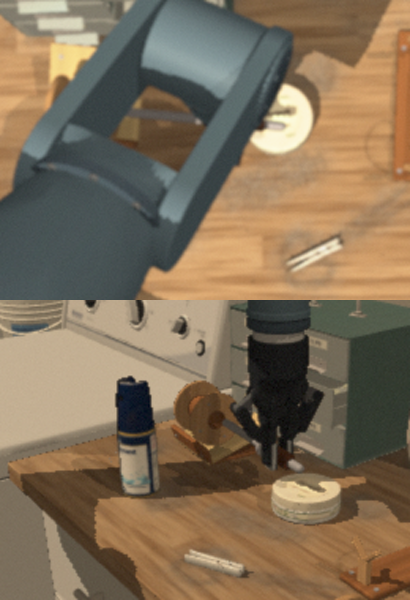

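The composite shows the reel on the stand with the rod out of, or just at, its near end, and the can, pot and peg unmoved. I'll withdraw a bit further, then rise.

drive_tool(
  motion=[
    [[0,0,0],[-0.01,0,0],0],
    [[0,0,0],[-0.012,0,0],0],
    [[0,0,0],[-0.012,0,-0.005],0],
    [[0,0,0],[-0.01,0,-0.015],0],
    [[0,0,0],[-0.01,0,-0.025],0],
    [[0,0,0],[-0.01,0,-0.025],0],
    [[0,0,0],[-0.01,0,-0.02],0],
    [[0,0,0],[-0.02,0,-0.005],0],
    [[0,0,0],[-0.025,0,0],0],
    [[0,0,0],[-0.025,0,0],0],
    [[0,0,0],[-0.025,0,0],0],
    [[0,0,0],[-0.02,0,0],0],
  ],
)

```text
t: 23.38
tool_pos: [561.9, -340.2, 154.0]
orientation: [0.747, 0.664, -0.001, -0.001]
force: [0.6, -0.5, -1.7]
grip_width: 14.4
grasp_force: 97.9
```

```bash
python3 - <<'E'
from h import *
import cv2
go(567.5,-375.6,140,-3.68)
im=optics.camera("scene")[:,:,::-1].copy(); tp=optics.camera("top")[:,:,::-1].copy()
cv2.imwrite("pics/sc11.png",im); cv2.imwrite("pics/t11.png",tp)
a=np.radians(83.3);u=np.array([np.cos(a),np.sin(a),0]);n=np.array([u[1],-u[0],0]);k=np.array([0,0,1.])
# compare: template correlation of wood disc edge for hypothesised positions (gradient along projected circle)
def score(g,name,c):
    t=np.linspace(0,2*np.pi,240); s=0
    P=np.array([px(name,c-36*u+42*(np.cos(q)*n+np.sin(q)*k)) for q in t])
    return cv2.remap(g,P[:,0].astype(np.float32)[None],P[:,1].astype(np.float32)[None],1).mean()
g=cv2.cvtColor(im,6).astype(np.float32); g=cv2.GaussianBlur(np.hypot(cv2.Sobel(g,5,1,0),cv2.Sobel(g,5,0,1)),(0,0),.7)
best=sorted([(score(g,"scene",np.array([606,42,65.])+dx*n+dy*u+dz*k),dx,dy,dz) for dx in range(-9,13,3) for dy in range(-9,13,3) for dz in(-3,0,3,6)])[::-1][:8]
for b in best: print(b)
E
```

```text
t 23.38 pos [ 561.9 -340.2  154. ] yaw 83.26 tilt [-2.5e-03  9.0e-04 -1.0e+00] F [ 0.6 -0.5 -1.7] w 14.4 gf 97.9
turn 86.94 shift 7.9 35.0 14.0Traceback (most recent call last):
  File "<stdin>", line 13, in <module>
  File "<stdin>", line 10, in score
  File "h.py", line 13, in px
    K,T=cam(n,s); c=K@np.linalg.solve(T,[*p,1.])[:3]; return c[:2]/c[2]
        ~~~^^^^^
  File "h.py", line 5, in cam
    i=optics.camera_info(n)
ValueError: time passes only in moves, steps and waits
```

drive_tool(
  motion=[
    [[0,0,5],[0,0,0],0],
    [[0,0,9],[0,0,0],0],
    [[0,0,9],[0,0,0],0],
    [[0,0,9],[0,0,0],0],
    [[0,0,9],[0,0,0],0],
    [[0,0,9],[0,0,0],0],
    [[0,0,9],[0,0,0],0],
    [[0,0,9],[0,0,0],0],
    [[0,0,9],[0,0,0],0],
    [[0,0,7],[0,0,0],0],
    [[0,0,3],[0,0,0],0],
    [[0,0,0],[0,0,0],0],
  ],
)

```text
t: 24.98
tool_pos: [562.7, -337.5, 154.5]
orientation: [1.0, -0.031, -0.001, -0.0]
force: [0.2, 0.8, -1.3]
grip_width: 14.2
grasp_force: 97.9
```

```bash
python3 - <<'E'
from h import *
import cv2
go(567.5,-375.6,120,-3.68); to(567.5,-375.6,80)
w=optics.camera("wrist")[:,:,::-1].copy(); cv2.imwrite("pics/w12.png",w)
w0=cv2.imread("pics/w2.png")
for (x0,y0,x1,y1) in((265,220,370,275),(285,380,345,425)):
    r=cv2.matchTemplate(w,w0[y0:y1,x0:x1],cv2.TM_CCOEFF_NORMED);_,m,_,l=cv2.minMaxLoc(r);print("collar shift",m,l[0]-x0,l[1]-y0)
optics_scene=cv2.imread("pics/sc11.png"); im=optics.camera("scene")[:,:,::-1].copy(); cv2.imwrite("pics/sc12.png",im)
cv2.imwrite("pics/t12.png",optics.camera("top")[:,:,::-1])
K,T=cam("scene"); Ti=np.linalg.inv(T)
a=np.radians(83.3);u=np.array([np.cos(a),np.sin(a),0]);n=np.array([u[1],-u[0],0]);k=np.array([0,0,1.])
t=np.linspace(0,2*np.pi,240)[:,None]
g=cv2.cvtColor(im,6).astype(np.float32); g=cv2.GaussianBlur(np.hypot(cv2.Sobel(g,5,1,0),cv2.Sobel(g,5,0,1)),(0,0),.7)
def score(c):
    P=c-36*u+42*(np.cos(t)*n+np.sin(t)*k); q=(P@Ti[:3,:3].T+Ti[:3,3])@K.T; q=(q[:,:2]/q[:,2:]).astype(np.float32)
    return cv2.remap(g,q[None,:,0].copy(),q[None,:,1].copy(),1).mean()
L=sorted([(round(float(score(np.array([606,42,65.])+dx*n+dy*u+dz*k)),1),dx,dy,dz) for dx in range(-10,14,2) for dy in range(-14,16,2) for dz in(-3,0,3)])[::-1]
for b in L[:8]: print(b)
E
```

```text
t 24.98 pos [ 562.7 -337.5  154.5] yaw -3.6 tilt [-2.e-03  8.e-04 -1.e+00] F [ 0.2  0.8 -1.3] w 14.2 gf 97.9
turn 0.08 shift 7.3 37.7 34.5
shift tool [ 7.4 37.7 74.5]
collar shift 0.6102213859558105 0 1
collar shift 0.9397879838943481 0 0
(137.1, -10, -12, 3)
(136.8, -10, -10, 3)
(135.8, -8, -8, 3)
(135.5, -6, -4, 0)
(134.8, -6, -2, 0)
(134.6, -4, 0, 0)
(133.7, -2, 4, -3)
(133.5, -8, -6, 0)
```

drive_tool(
  motion=[
    [[0,0,0.1],[0.002,0.01,0],0],
    [[0,0,0],[0.003,0.015,0],0],
    [[0,0,0],[0.0025,0.013,0],0],
    [[0,0,0],[0,0,0.015],0],
    [[0,0,0],[0,0,0.025],0],
    [[0,0,0],[0,0,0.025],0],
    [[0,0,0],[0,0,0.015],0],
    [[0,0,0],[0,0,0.01],0],
    [[0,0,0],[0,0,0.007],0],
    [[0,0,0],[0,0,0],0],
    [[0,0,0],[0,0,0],0],
  ],
)

```text
t: 26.5
tool_pos: [567.9, -377.0, 58.6]
orientation: [0.999, -0.033, -0.0, 0.0]
force: [1.2, 0.7, -1.0]
grip_width: 14.6
grasp_force: 97.9
```

```bash
python3 - <<'E'
from h import *
go(567.5,-375.6,40.5,-3.68)
E
```

```text
t 26.5 pos [ 567.9 -377.    58.6] yaw -3.77 tilt [-6.e-04 -8.e-04 -1.e+00] F [ 1.2  0.7 -1. ] w 14.6 gf 97.9
turn -0.09 shift -0.5 -1.4 18.1
```

drive_tool(
  motion=[
    [[0,0,0],[0,-0.001,0.004],0],
    [[0,0,0],[0,0,0.004],0],
    [[0,0,0],[0,0,0.003],0],
    [[0,0,0],[0,0,0.003],0],
    [[0,0,0],[0,0,0.002],0],
    [[0,0,0],[0,0,0.001],0],
    [[0,0,0],[0,0,0],0],
    [[0,0,0],[0,0,0],0],
  ],
)

```text
t: 27.5
tool_pos: [567.5, -375.7, 40.9]
orientation: [0.999, -0.033, -0.001, 0.0]
force: [-0.6, 0.5, -0.1]
grip_width: 14.1
grasp_force: 98.2
```

```bash
python3 - <<'E'
from h import *
go(567.5,-375.6,40.5,-3.68);print(robot.sense()["moment"])
E
```

```text
t 27.5 pos [ 567.5 -375.7   40.9] yaw -3.78 tilt [-0.0015  0.     -1.    ] F [-0.6  0.5 -0.1] w 14.1 gf 98.2
turn -0.1 shift 0.0 -0.1 0.4
[ 0.03835583  0.08035859 -0.08164922]
```

drive_tool(
  motion=[
    [[0,0,0],[0,0,0.0008],0],
    [[0,0,0],[0,0,0],0],
    [[0,0,0],[0,0,0],0.017],
    [[0,0,0],[0,0,0],0.02],
    [[0,0,0],[0,0,0],0.03],
    [[0,0,0],[0,0,0],0.045],
    [[0,0,0],[0,0,0],0.045],
    [[0,0,0],[0,0,0],0.045],
    [[0,0,0],[0,0,-0.01],0.045],
    [[0,0,0],[0,0,-0.03],0.045],
    [[0,0,0],[0,0,-0.05],0.045],
    [[0,0,0],[0,0,-0.05],0.045],
  ],
  force=20,
)

```text
t: 29.0
tool_pos: [567.6, -375.5, 181.9]
orientation: [0.999, -0.033, -0.001, -0.0]
force: [0.5, -0.9, -0.3]
grip_width: 44.9
grasp_force: 0.0
```

drive_tool(
  motion=[
    [[0,0,0],[0,0,-0.04],0.05],
    [[0,0,0],[0,0,-0.02],0.05],
    [[0,0,0],[0,0.03,0],0.05],
    [[0,0,0],[0,0.04,0],0.05],
    [[0,0,0],[-0.02,0.04,0],0.05],
    [[0,0,0],[-0.03,0.04,0],0.05],
    [[0,0,0],[-0.04,0.02,0],0.05],
    [[0,0,0],[-0.04,0,0],0.05],
    [[0,0,0],[-0.04,0,0],0.05],
    [[0,0,0],[-0.03,0,0],0.05],
    [[0,0,0],[0,0,0],0.05],
  ],
)

```text
t: 30.38
tool_pos: [355.0, -531.9, 239.5]
orientation: [0.999, -0.034, -0.001, -0.001]
force: [0.6, 0.4, 0.5]
grip_width: 50.0
grasp_force: 0.0
```

```bash
python3 - <<'E'
from h import *
import cv2
go(567.5,-375.6,40.5,-3.68)
t0=cv2.imread("pics/top0.png"); s0=cv2.imread("pics/scene0.png")
im=optics.camera("scene")[:,:,::-1].copy(); tp=optics.camera("top")[:,:,::-1].copy()
cv2.imwrite("pics/scF.png",im); cv2.imwrite("pics/tF.png",tp)
for nm,(x,y,X,Y) in dict(rod=(398,140,416,246),rodgrip=(400,195,416,246),peg=(318,275,362,305),pot=(288,180,345,232),can=(196,258,232,294),narrow=(442,270,482,320),stand_oldreel=(260,262,305,305)).items():
    r=cv2.matchTemplate(tp,t0[y:Y,x:X],cv2.TM_CCOEFF_NORMED);_,m,_,l=cv2.minMaxLoc(r);print(nm,round(m,2),l[0]-x,l[1]-y)
# joint fit of the reel's pose in both pictures: outline of both rims
u0=83.3
cams={c:(cam(c)[0],np.linalg.inv(cam(c)[1])) for c in("scene","top")}
def grad(i):
    g=cv2.cvtColor(i,6).astype(np.float32); return cv2.GaussianBlur(np.hypot(cv2.Sobel(g,5,1,0),cv2.Sobel(g,5,0,1)),(0,0),1)
G={"scene":grad(im),"top":grad(tp)}
t=np.linspace(0,2*np.pi,240)[:,None];k=np.array([0,0,1.])
def sc(name,c,yaw,ss):
    a=np.radians(yaw);u=np.array([np.cos(a),np.sin(a),0]);n=np.array([u[1],-u[0],0]);K,Ti=cams[name];v=0
    tt=t if name=="scene" else np.linspace(.0,np.pi,120)[:,None]
    for s in ss:
        P=c+s*u+42*(np.cos(tt)*n+np.sin(tt)*k); q=(P@Ti[:3,:3].T+Ti[:3,3])@K.T; q=(q[:,:2]/q[:,2:]).astype(np.float32)
        v+=cv2.remap(G[name],q[None,:,0].copy(),q[None,:,1].copy(),1).mean()
    return float(v)
L=[]
for yaw in(77,80,83,86,89):
  a=np.radians(yaw);u=np.array([np.cos(a),np.sin(a),0]);n=np.array([u[1],-u[0],0])
  for dx in range(-10,14,2):
    for dy in range(-14,16,2):
      for dz in(-2,0,2,4):
        c=np.array([606,42,65.])+dx*n+dy*u+dz*k
        L.append((round(sc("scene",c,yaw,(-36,))+sc("top",c,yaw,(-36,36)),0),yaw,dx,dy,dz))
for b in sorted(L)[::-1][:8]: print(b)
E
```

```text
t 30.38 pos [ 355.  -531.9  239.5] yaw -3.92 tilt [-0.0026  0.0018 -1.    ] F [0.6 0.4 0.5] w 50.0 gf 0.0
turn -0.24 shift 202.0 -169.7 199.0
rod 0.98 0 0
rodgrip 0.98 0 0
peg 1.0 0 0
pot 0.87 0 0
can 0.9 0 0
narrow 1.0 0 0
stand_oldreel 0.7 -10 -11
(419.0, 80, -2, 0, 0)
(414.0, 80, -2, 0, -2)
(412.0, 80, -2, 0, 2)
(408.0, 80, -2, -2, 4)
(407.0, 80, -2, -2, 2)
(405.0, 80, 0, 0, -2)
(404.0, 80, 0, 0, 0)
(403.0, 80, -4, -2, 4)
```

```bash
python3 - <<'E'
from h import *
import cv2
from scipy.optimize import differential_evolution as DE
k=np.array([0,0,1.])
cams={c:(cam(c)[0],np.linalg.inv(cam(c)[1])) for c in("scene","top")}
def load(f):
    g=cv2.cvtColor(cv2.imread(f),6).astype(np.float32); return cv2.GaussianBlur(np.hypot(cv2.Sobel(g,5,1,0),cv2.Sobel(g,5,0,1)),(0,0),.8)
def val(G,name,P):
    K,Ti=cams[name]; q=(P@Ti[:3,:3].T+Ti[:3,3])@K.T; q=(q[:,:2]/q[:,2:]).astype(np.float32)
    return float(cv2.remap(G,q[None,:,0].copy(),q[None,:,1].copy(),1).mean())
def reel(p,z,Gs,Gt,ws,wt):
    x,y,yaw=p;a=np.radians(yaw);u=np.array([np.cos(a),np.sin(a),0]);n=np.array([u[1],-u[0],0]);c=np.array([x,y,z]);v=0
    f=np.linspace(0,2*np.pi,200)[:,None];h=np.linspace(0.3,np.pi-.3,100)[:,None]
    if ws: v+=ws*val(Gs,"scene",c-36*u+42*(np.cos(f)*n+np.sin(f)*k))
    if wt:
        for s in(-36,-28,28,36): v+=wt*val(Gt,"top",c+s*u+42*(np.cos(h)*n+np.sin(h)*k))
    return -v
def fit(tag,Gs,Gt,x,y,z,ws,wt):
    r=DE(reel,[(x-14,x+14),(y-14,y+14),(72,95)],args=(z,Gs,Gt,ws,wt),seed=1,maxiter=60,tol=1e-4); print(tag,r.x.round(1),round(r.fun,0))
S,T=load("pics/scF.png"),load("pics/tF.png"); S0,T0=load("pics/scene0.png"),load("pics/top0.png")
fit("final both",S,T,606,42,65,1,.5);fit("final top",S,T,606,42,65,0,1);fit("final scene",S,T,606,42,65,1,0)
fit("start both",S0,T0,440,-127,42,1,.5);fit("start top",S0,T0,440,-127,42,0,1)
# stand: plate edges in the first top picture
def stand(p):
    x,y,yaw=p;a=np.radians(yaw-90);n=np.array([np.cos(a),np.sin(a),0]);u=np.array([-n[1],n[0],0]);c=np.array([x,y,0.])
    w=np.linspace(-58,58,120)[:,None];v=0
    v+=val(T0,"top",c+57.3*n+48*k+w*u)          # rear edge
    v+=val(T0,"top",c-57.3*n+12.5*k+w*u+0*k)
    q=np.linspace(-50,55,120)[:,None]
    for s in(-60,60): v+=val(T0,"top",c+s*u+q*n+(30.5+.309*q)*k)
    return -v
r=DE(stand,[(615,650),(25,55),(76,90)],seed=1,tol=1e-4);print("stand",r.x.round(1),r.fun)
a=np.radians(r.x[2]-90);print("seat",r.x[:2]-28*np.array([np.cos(a),np.sin(a)]))
E
```

```text
final both [604.8  42.4  80.1] -447.0
final top [605.7  42.2  79.9] -641.0
final scene [598.6  29.   72.1] -139.0
start both [ 440.5 -128.1   83.2] -272.0
start top [ 440.7 -128.4   82.6] -366.0
stand [635.7  40.6  82.5] -798.51171875
seat [607.89961079  44.25469605]
```

All untouched items match their start positions and the rod matches within 0 px. The reel's yaw fit is ambiguous, so I'll take one closer numeric look with the wrist camera.

drive_tool(
  motion=[
    [[0,0,0],[0.006,-0.018,0],0.03],
    [[0,0,0],[0.012,-0.036,0],0.03],
    [[0,0,0],[0.013,-0.039,0],0.03],
    [[0,0,0],[0.013,-0.039,0],0.03],
    [[0,0,0],[0.013,-0.039,0],0.03],
    [[0,0,0],[0.013,-0.039,0],0.03],
    [[0,0,0],[0.013,-0.039,0],0.03],
    [[0,0,0],[0.013,-0.039,0],0.03],
    [[0,0,0],[0.013,-0.039,0],0.03],
    [[0,0,0],[0.013,-0.039,0],0.03],
    [[0,0,0],[0.013,-0.039,0],0.03],
    [[0,0,0],[0.013,-0.039,0],0.03],
  ],
)

```text
t: 31.98
tool_pos: [534.4, -95.5, 240.0]
orientation: [0.999, -0.032, -0.001, -0.0]
force: [0.6, -1.0, -0.0]
grip_width: 30.1
grasp_force: 0.0
```

drive_tool(
  motion=[
    [[0,0,0],[0.013,-0.039,0.005],0.03],
    [[0,0,0],[0.013,-0.039,0.005],0.03],
    [[0,0,0],[0.013,-0.039,0.005],0.03],
    [[0,0,0],[0.006,-0.02,0.003],0.03],
    [[0,0,0],[0.003,-0.007,0],0.03],
    [[0,0,0],[0,0,0],0.03],
    [[0,0,0],[0,0,0],0.03],
  ],
)

```text
t: 32.85
tool_pos: [591.2, 40.7, 222.2]
orientation: [0.999, -0.033, -0.001, 0.0]
force: [-0.1, 0.2, -0.1]
grip_width: 30.3
grasp_force: 0.0
```

```bash
python3 - <<'E'
from h import *
import cv2
from scipy.optimize import differential_evolution as DE
go(590,42,220,-3.9)
s=robot.sense(); im=optics.camera("wrist")[:,:,::-1].copy(); cv2.imwrite("pics/wF.png",im)
import pickle; pickle.dump(s,open("sF.pkl","wb"))
K,T=cam("wrist",s); Ti=np.linalg.inv(T); k=np.array([0,0,1.])
g=cv2.cvtColor(im,6).astype(np.float32); G=cv2.GaussianBlur(np.hypot(cv2.Sobel(g,5,1,0),cv2.Sobel(g,5,0,1)),(0,0),1.2)
def val(P):
    q=(P@Ti[:3,:3].T+Ti[:3,3])@K.T; q=(q[:,:2]/q[:,2:]).astype(np.float32)
    return float(cv2.remap(G,q[None,:,0].copy(),q[None,:,1].copy(),1).mean())
def reel(p):
    x,y,yaw=p;a=np.radians(yaw);u=np.array([np.cos(a),np.sin(a),0]);n=np.array([u[1],-u[0],0]);c=np.array([x,y,65.])
    h=np.linspace(0.2,np.pi-.2,150)[:,None]
    return -sum(val(c+e*u+42*(np.cos(h)*n+np.sin(h)*k)) for e in(-36,-28,28,36))
for sd in(1,2):
    r=DE(reel,[(590,622),(26,60),(70,96)],seed=sd,tol=1e-5);print("reel",r.x.round(1),r.fun)
def stand(p):
    x,y,yaw=p;a=np.radians(yaw-90);n=np.array([np.cos(a),np.sin(a),0]);u=np.array([-n[1],n[0],0]);c=np.array([x,y,0.])
    w=np.linspace(-58,58,120)[:,None];q=np.linspace(15,56,100)[:,None]
    v=val(c+57.3*n+48*k+w*u)
    for e in(-60,60): v+=val(c+e*u+q*n+(30.5+.309*q)*k)
    return -v
for sd in(1,2):
    r=DE(stand,[(615,655),(25,55),(74,92)],seed=sd,tol=1e-5);print("stand",r.x.round(1),r.fun)
a=np.radians(r.x[2]-90);print("seat",r.x[:2]-28*np.array([np.cos(a),np.sin(a)]))
print("corner px",[px("wrist",p,s).round(0).tolist() for p in((697.6,90.9,48),(683.7,-27.4,48),(581,110.5,20),(566.7,-10,20))])
E
```

```text
t 32.85 pos [591.2  40.7 222.2] yaw -3.84 tilt [-1.5e-03 -2.0e-04 -1.0e+00] F [-0.1  0.2 -0.1] w 30.3 gf 0.0
turn 0.06 shift -1.2 -1.2 2.2
reel [606.7  41.9  79.2] -231.64157676696777
reel [606.7  41.9  79.2] -231.6353359222412
stand [634.2  39.8  83. ] -242.3848762512207
stand [634.2  39.8  83. ] -242.3936882019043
seat [606.42947755  43.22554052]
corner px [[237.0, 81.0], [402.0, 90.0], [237.0, 230.0], [376.0, 237.0]]
```

```bash
python3 - <<'E'
from h import *
import cv2,pickle
from scipy.optimize import minimize
s=pickle.load(open("sF.pkl","rb")); im=cv2.imread("pics/wF.png")
K,T=cam("wrist",s); Ti=np.linalg.inv(T); k=np.array([0,0,1.])
g=cv2.cvtColor(im,6).astype(np.float32); G=cv2.GaussianBlur(np.hypot(cv2.Sobel(g,5,1,0),cv2.Sobel(g,5,0,1)),(0,0),1)
def pr(P):
    q=(P@Ti[:3,:3].T+Ti[:3,3])@K.T; return (q[:,:2]/q[:,2:]).astype(np.float32)
def val(P): q=pr(P); return float(cv2.remap(G,q[None,:,0].copy(),q[None,:,1].copy(),1).mean())
h=np.linspace(0.2,np.pi-.2,150)[:,None]
def arc(c,yaw,e):
    a=np.radians(yaw);u=np.array([np.cos(a),np.sin(a),0]);n=np.array([u[1],-u[0],0]); return c+e*u+42*(np.cos(h)*n+np.sin(h)*k)
xs=np.arange(598,616,1.);ys=np.arange(34,50,.5)
for yaw in np.arange(76,90,1.):
    o=[]
    for es in((-36,-28,28,36),(-36,-28),(28,36)):
        b=max((sum(val(arc(np.array([x,y,65.]),yaw,e)) for e in es),x,y) for x in xs[::2] for y in ys); o.append((round(b[0]),b[1],b[2]))
    print(yaw,o)
# straight segments near the reel and stand
c=px("wrist",(606,42,65),s); L=cv2.createLineSegmentDetector().detect(cv2.cvtColor(im,6))[0][:,0]
for l in L:
    d=l[2:]-l[:2]; n=np.hypot(*d); m=(l[:2]+l[2:])/2
    if n>25 and abs(m[0]-c[0])<130 and m[1]<330: print(l.round(0).tolist(),round(float(n)),round(float(np.degrees(np.arctan2(d[1],d[0]))%180),1))
print(c)
E
```

```text
76.0 [(208, np.float64(614.0), np.float64(40.0)), (61, np.float64(598.0), np.float64(44.5)), (160, np.float64(614.0), np.float64(40.0))]
77.0 [(222, np.float64(610.0), np.float64(41.0)), (65, np.float64(598.0), np.float64(44.0)), (169, np.float64(612.0), np.float64(40.5))]
78.0 [(234, np.float64(608.0), np.float64(41.5)), (66, np.float64(600.0), np.float64(43.5)), (172, np.float64(610.0), np.float64(41.0))]
79.0 [(240, np.float64(606.0), np.float64(42.0)), (68, np.float64(606.0), np.float64(42.5)), (174, np.float64(608.0), np.float64(41.5))]
80.0 [(239, np.float64(606.0), np.float64(42.0)), (72, np.float64(606.0), np.float64(42.5)), (169, np.float64(608.0), np.float64(41.5))]
81.0 [(230, np.float64(606.0), np.float64(42.0)), (73, np.float64(606.0), np.float64(42.5)), (158, np.float64(604.0), np.float64(42.0))]
82.0 [(215, np.float64(608.0), np.float64(42.0)), (71, np.float64(604.0), np.float64(42.5)), (147, np.float64(602.0), np.float64(42.5))]
83.0 [(199, np.float64(608.0), np.float64(42.0)), (72, np.float64(614.0), np.float64(49.0)), (139, np.float64(598.0), np.float64(43.0))]
84.0
[... 1856 characters left out ...]
.0] 28 110.9
[348.0, 182.0, 355.0, 156.0] 28 105.8
[363.0, 0.0, 298.0, 4.0] 65 176.3
[277.0, 177.0, 351.0, 185.0] 74 6.0
[302.0, 236.0, 273.0, 232.0] 29 6.3
[377.0, 224.0, 399.0, 91.0] 136 99.4
[306.0, 38.0, 367.0, 32.0] 62 175.3
[360.0, 176.0, 356.0, 227.0] 52 94.8
[358.0, 30.0, 304.0, 34.0] 54 175.8
[341.0, 242.0, 316.0, 242.0] 25 1.8
[173.0, 47.0, 211.0, 45.0] 38 176.2
[308.0, 53.0, 374.0, 48.0] 67 175.7
[256.0, 209.0, 259.0, 182.0] 28 96.8
[357.0, 226.0, 350.0, 261.0] 36 101.3
[373.0, 69.0, 429.0, 66.0] 56 176.5
[280.0, 148.0, 280.0, 174.0] 26 89.2
[318.0, 329.0, 352.0, 323.0] 35 168.7
[186.0, 182.0, 212.0, 181.0] 26 177.8
[396.0, 128.0, 427.0, 125.0] 31 175.7
[313.23748944 206.06394703]
```

```bash
python3 -c "
from workcell import robot
print(robot.job_done())"
```

```text
the job is handed in; nothing more can be done
None
```

I handed the job in at about 33 s: the wide reel is on the stand, and the rod is back on its rest as it lay. The reel sits about 3° off parallel to the lip, so by my measurements the +y rim stands roughly 4 mm clear of it, which I left as it was. The can, peg, pot and narrow reel did not move, and I saw no sign of the gripper touching the reel.

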